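Fetch a carton from the blocked drawer and roll it into the bay

TASK

First lift the tape roll that blocks the drawer and lay it flat in the white tray, without the drawer shoving it. Then pull the blue drawer out to its stop and leave it out, lift the carton from it onto the open front half of the roller track, lengthwise between the rails, let go, and push it along the rollers into the green bay until it rests against the end stop. Keep the carton upright and leave everything else where it stands.

Things in the scene. Friction and masses are not known exactly. Their poses are not given: they have to be found in the camera images.
- cabinet: fixed low grey cabinet on the table, 220 deep (its x) x 240 wide (its y) x 110 high, one blue drawer. Origin: centre of its underside; its -x side is the drawer front, 110 from the origin; the drawer slides out along its -x. Its yaw varies
- cabinet_drawer0 (a joint): how far the drawer is out, m: 0 shut, 0.15 at its stop. Inside, the drawer is 175 long x 198 wide, its floor is at z = 0.022, its side walls end at z = 0.088 and its front panel (15 thick) at z = 0.098
- drawer_grip (a point): middle of the drawer's steel bar handle, which moves with the drawer: a round bar 11 thick, 120 long along the cabinet's y, axis 48 in front of the drawer front, at z = 0.088 (22 below the cabinet's top); two thin posts hold it 50 to either side
- tape_roll: tan packing tape roll lying flat in front of the drawer: ring of 101 outer and 68 inner diameter, 48 high. Origin: centre of its underside, z up. Pinch its wall from above, one finger in the hole
- tape_tray: fixed white square tray, 150 x 150 x 16 high, walls and floor 4 thick, open on top. Origin: centre of its underside
- small_carton: brown carton 66 (its x) x 48 (its y) x 50 high, 0.15 kg, standing in the drawer. Origin: centre of its underside, z up
- track: fixed roller track, 300 (x) x 74; origin: centre of its underside. Travel is along its +x. 13 free rollers, tops at z = 0.050; rails 6 thick, 62 apart inside, up to z = 0.058. Green bay at the +x end: walls 62 apart, roof z = 0.116 to 0.120, mouth at x = +77, end stop face at x = +135: a carton that is home has its origin at x = +102 and sticks out 8. The open front half is x = -150 to 0
- cup_back: brown filled food cup behind the track, round, 104 across, 43 high, bystander. Origin: centre of its underside
- spare_roll: pale film roll standing upright, 70 across, 120 high, bystander between the drawer and the tray. Origin: centre of its underside
- date_stamp: black and grey date stamp standing, 30 x 42 x 88 high, bystander. Origin: centre of its underside
- ink_pad: blue ink pad tin, 56 x 86 x 16 high, lying on the cabinet's top, bystander. Origin: centre of its underside

How it is judged:
By the outcome, as a careful person would: the job done as asked, in the order asked, and still so for the second after the job is handed in, with the robot touching nothing.
It also fails if it takes over 70 s, if anything falls off the work surface, if the arm or the gripper's body presses on something with over 40 N, if the wrist force passes 120 N, or if a joint passes its speed limit or range.

ROBOT

A 7-joint arm with a two-finger parallel gripper is mounted at the origin on the work surface; the furniture and walls round the work are solid. World frame = base frame: x ahead of the robot, y to its left, z up, the work surface at z = 0. Lengths are in m, angles in rad, forces in N, time in s.
With the tool pointing down it reaches from about 0.4 to 0.875 m from the base axis. Payload 4.4 kg.
Tool frame: the origin (TCP) lies at the very end of the fingers, on their centre line; the grasp point (between the pads) lies 19 mm behind it (bot.grip_point_offset is the distance from the TCP to the grasp point, in m); z points along the fingers, y is the line along which they close (so a half turn about z gives the same grasp; the last joint's range is limited). The gripper opens to 85 mm and grips with 20 to 120 N. Pads are 22 mm wide; open, the fingers measure 114 mm over their backs; the gripper's body (76 mm by 85 mm) begins 54 mm behind the grasp point. The pads swing forward as they close: fully open they stand 13 mm farther back than shut.
Start: joints at [-1.401, 0.628, 0.038, 1.517, -0.027, 0.996, -0.02], TCP at [0.152, 0.632, 0.231] pointing down, gripper open.
Joint ranges: [-3.06, 3.06], [-0.37, 2.12], [-1.25, 1.32], [0.18, 2.47], [-1.1, 4.24], [0.23, 1.98], [-2.94, 2.94]. Speed limits (rad/s): [2.57, 2.57, 3.14, 3.14, 3.14, 3.14, 3.14].

INTERFACE

Orientations are given as a unit quaternion [x, y, z, w].
In Python, from workcell import bot gives the robot as it stands.
- The arm moves only by the tool servo_tool, never from a script. Its argument "moves" is text: rows parted by semicolons, each of 4 numbers parted by spaces: the shift along the world's x, y, z as a fraction of full scale, then the turn about the world's z as a fraction of full scale. In form: tx ty tz twist; .... A call has 1 to 12 rows; each row shifts and turns the commanded pose from where the row before left it; what a row does not reach is not made up. Full scale, the value 1, is 600 mm for a shift and 90 degrees for a turn. A row lasts 1/12 s, in which the tool goes at most 41.7 mm and 7.16 degrees, less where a joint would pass 70% of its speed; a pose out of reach is approached as far as the arm can. A call with a number of a shift or a turn outside -1 to 1 is refused whole. A call with a gripper value outside its range is refused whole. "hand" is the finger opening in mm, from 0 to 85.4, set as the call begins (left out, the last holds). The fingers move at their own pace and stop on an object; "squeeze" is the grip in N (left out, the last holds). Time passes only in rows, so rows that do not move let the fingers close. It gives the time, the measured TCP pose, the force, the opening and the grip force at its end, in the units of the state.
- bot.state(): the state, without advancing time (a new reading comes with each control period).
- bot.grab_frame(name): name is "scene" or "top" or "wrist"; returns a dict with "img" (400x640x3 uint8, red, green, blue), "camera_matrix" (3x3 intrinsics, pixels), "D" ([k1, k2, p1, p2, k3] as OpenCV has them; the pictures are not rectified), "extrinsics" (4x4, takes a point from world to camera coordinates); the wrist camera has in their place "hand_eye" (4x4, takes a point from camera to tool coordinates, whose origin is the TCP and whose axes are the flange's). Camera axes: x right, y up, looking along -z (the intrinsics and any distortion apply to the point x, -y, -z); pixel columns grow to the right and rows downward; lengths in m; the calibration is good to about 2 mm. A picture is of the moment at which its call begins: read the wrist's pose just before it. There is no depth.
- bot.hand_in(): hands the job in; it is judged then, once.
Trained networks look in the newest picture that a camera, given by its name, has taken for a name from the list of things; names that differ only in an ending like _2 or _b are one class to them, and where a whole thing is asked for, a point or a joint stands for the part that bears it (a point fixed in the world has none). Each returns a list of dicts, best first, with "p" (0 to 1); they miss things now and then, are a little off and sometimes report something else, mostly with a low value. They report only what shows in the picture. A call takes as long as a camera call.
- bot.recognise(camera, label): "extent" ([left, top, right, bottom] in pixels, round what is visible of it).
The state is a dict: "time_s": time; "q": joint angles; "joint_velocities": joint speeds; "joint_efforts": joint torques, N m; "tool_pos": TCP position; "tcp_rot": TCP orientation; "force": force on the tool from outside, world axes, zero at the start; "ft_torque": the same for the moment, N m; "opening": opening from 0.0 (shut) to 1.0 (fully open); "gripper_force": force on a finger pad.
Only numpy, scipy, OpenCV 4.12 (cv2) and the standard library are available. Lean on these libraries where they do the work, as an engineer would, in place of code of your own. Each camera call takes 0.05 s, during which the arm holds its last target. There are 200 camera calls.

## Working session

There is one attempt and no reset: what is moved stays moved. The work goes in short steps, Python scripts to look and compute and a tool call to move; the robot and the scene stay as the last step left them, time stands still between calls to the robot, and variables do not carry over. Pictures are saved under pics/ and viewed, at most 10 in all, crops included, and the job is handed in when it is done.

Besides the shell and the picture viewer there is one more tool, called after "Call:" as name(argument=value, ...), one argument or row to a line, values as JSON. servo_tool: Moves the arm, as the interface text tells. Shift numbers are shares of 600 mm and turn numbers shares of 90 degrees, none past 1 either way. Its arguments: {"type":"object","properties":{"moves":{"type":"string"},"hand":{"type":"number"},"squeeze":{"type":"number"}},"required":["moves"]}

```bash
mkdir -p pics; ls
cat > h.py <<'E'
import numpy as np,cv2
from workcell import bot
from scipy.spatial.transform import Rotation as R
def cam(f,st=None):
    if 'extrinsics' in f: E=np.array(f['extrinsics'])
    else:
        T=np.eye(4);T[:3,:3]=R.from_quat(st['tcp_rot']).as_matrix();T[:3,3]=st['tool_pos']
        E=np.linalg.inv(T@np.array(f['hand_eye']))
    return np.array(f['camera_matrix'],float),np.array(f['D'],float),E
F=np.diag([1.,-1,-1])
def proj(c,P):
    K,D,E=c;P=np.atleast_2d(P)
    X=(P@E[:3,:3].T+E[:3,3])@F
    return cv2.projectPoints(X,np.zeros(3),np.zeros(3),K,D)[0][:,0]
def ray(c,uv):
    K,D,E=c
    n=cv2.undistortPoints(np.array(uv,float).reshape(-1,1,2),K,D)[:,0]
    d=np.c_[n,np.ones(len(n))]@F@E[:3,:3]
    return -E[:3,:3].T@E[:3,3],d
def onz(c,uv,z):
    o,d=ray(c,uv);return o+d*((z-o[2])/d[:,2])[:,None]
def tri(cs,uvs):
    A=np.zeros((3,3));b=np.zeros(3)
    for c,uv in zip(cs,uvs):
        o,d=ray(c,[uv]);d=d[0]/np.linalg.norm(d);M=np.eye(3)-np.outer(d,d);A+=M;b+=M@o
    return np.linalg.solve(A,b)
def save(n,img): cv2.imwrite('pics/'+n+'.png',cv2.cvtColor(img,cv2.COLOR_RGB2BGR))
E
cat > a.py <<'E'
from h import *
st=bot.state()
print({k:np.round(v,3).tolist() for k,v in st.items()})
for n in ['scene','top']:
    f=bot.grab_frame(n);save(n+'0',f['img']);c=cam(f);print(n,'campos',ray(c,[[320,200]])[0].round(3))
    for l in ['cabinet','drawer_grip','tape_roll','tape_tray','small_carton','track','cup_back','spare_roll','date_stamp','ink_pad']:
        print(l,[(round(r['p'],2),np.round(r['extent']).tolist()) for r in bot.recognise(n,l)[:2]])
E
python3 a.py
```

```text
pics
{'time_s': 0.0, 'q': [-1.401, 0.629, 0.038, 1.518, -0.027, 0.996, -0.02], 'joint_velocities': [0.002, -0.001, 0.002, -0.002, 0.001, 0.0, 0.001], 'joint_efforts': [0.0, -56.339, 1.226, -19.344, 0.011, 0.011, 0.0], 'tool_pos': [0.152, 0.631, 0.23], 'tcp_rot': [0.118, 0.993, -0.001, -0.0], 'force': [0.548, 0.074, 0.264], 'ft_torque': [0.004, 0.012, -0.011], 'gripper_force': 0.0, 'opening': 1.002}
scene campos [ 0.104 -0.673  0.878]
cabinet [(0.64, [240.0, 111.0, 345.0, 189.0])]
drawer_grip [(0.62, [244.0, 144.0, 308.0, 192.0])]
tape_roll [(0.91, [220.0, 180.0, 258.0, 211.0])]
tape_tray [(0.72, [352.0, 325.0, 369.0, 361.0]), (0.6, [256.0, 257.0, 342.0, 333.0])]
small_carton [(0.51, [277.0, 153.0, 298.0, 160.0])]
track [(0.9, [307.0, 189.0, 396.0, 286.0]), (0.44, [353.0, 324.0, 373.0, 360.0])]
cup_back [(0.96, [357.0, 180.0, 387.0, 210.0]), (0.23, [243.0, 142.0, 307.0, 192.0])]
spare_roll [(0.71, [266.0, 204.0, 298.0, 258.0])]
date_stamp [(0.65, [350.0, 324.0, 372.0, 359.0])]
ink_pad [(0.56, [281.0, 111.0, 307.0, 126.0])]
top campos [0.516 0.019 1.354]
cabinet [(0.57, [178.0, 122.0, 280.0, 237.0])]
drawer_grip [(0.97, [212.0, 185.0, 285.0, 231.0])]
tape_roll [(0.66, [245.0, 233.0, 271.0, 267.0]), (0.64, [353.0, 233.0, 402.0, 283.0])]
tape_tray [(0.63, [352.0, 232.0, 403.0, 283.0])]
small_carton [(0.36, [350.0, 232.0, 401.0, 282.0])]
track [(0.65, [213.0, 185.0, 285.0, 233.0]), (0.64, [304.0, 179.0, 403.0, 210.0])]
cup_back [(0.64, [308.0, 132.0, 335.0, 160.0])]
spare_roll [(0.62, [316.0, 237.0, 338.0, 260.0])]
date_stamp [(0.49, [429.0, 246.0, 446.0, 256.0])]
ink_pad [(0.92, [194.0, 141.0, 222.0, 175.0])]
```

Run:
```python
import cv2
a=cv2.imread('pics/scene0.png')[90:380,200:420];b=cv2.imread('pics/top0.png')[100:300,160:460]
cv2.imwrite('pics/s0c.png',cv2.resize(a,None,fx=2,fy=2,interpolation=cv2.INTER_CUBIC) if 0 else cv2.resize(a,(455,600),interpolation=cv2.INTER_CUBIC))
cv2.imwrite('pics/t0c.png',cv2.resize(b,(800,533),interpolation=cv2.INTER_CUBIC))
```

```text
(no output)
```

View pics/s0c.png

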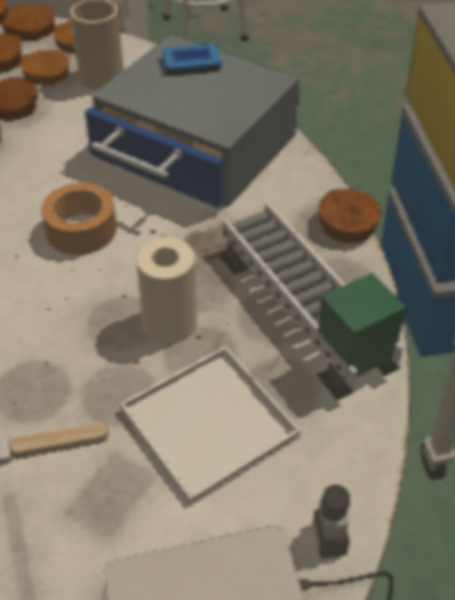

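View pics/t0c.png

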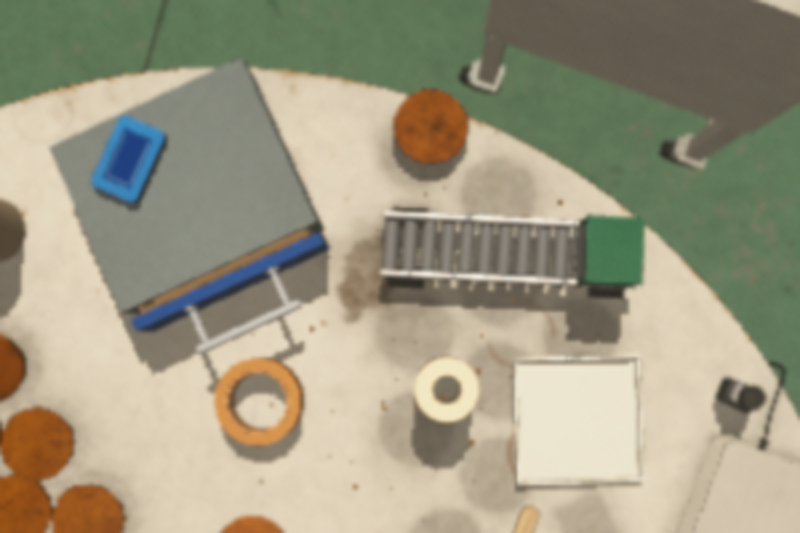

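Scene: the tan ring (crop 80,208), handle (130,161), film roll, white tray (210,425), and track with green bay all show. The top view agrees: ring (259,401), handle from (203,349) to (297,305), tray centre (577,421), track along image right. The drawer is slightly ajar.

```bash
cat > b.py <<'E'
from h import *
ct=cam(bot.grab_frame('top'));cs=cam(bot.grab_frame('scene'))
T=lambda x,y:(160+(x+.5)/2.6667-.5,100+(y+.5)/2.665-.5)
S=lambda x,y:(200+(x+.5)/2.068-.5,90+(y+.5)/2.069-.5)
for n,t,s in [('ring',(259,401),(80,208)),('hL',(203,349),(95,150)),('hR',(297,305),(166,172)),('spare',(447,391),(166,258)),
 ('tr1',(515,361),(224,351)),('x',(515,361),(120,408)),('tr2',(638,356),(299,434)),('tr3',(640,486),(187,504)),('tr4',(517,487),(120,408)),('roofFL',(586,218),(320,300)),('roofB',(643,216),(371,276)),('roofBR',(643,285),(405,312)),
 ('cabA',(321,225),(298,85)),('cabB',(122,311),(95,97))]:
    P=tri([ct,cs],[T(*t),S(*s)]);print(n,P.round(3),'resid px',(proj(ct,P)-T(*t)).round(1)[0],(proj(cs,P)-S(*s)).round(1)[0])
def o(n,z,*p):
    q=onz(ct,[T(*a) for a in p],z);print(n,q[:,:2].round(4).tolist(),'mean',q.mean(0).round(4))
o('ring',.048,(259,401))
o('handle',.088,(203,349),(297,305))
o('cab top',.11,(242,62),(52,149),(321,225),(122,311))
o('drawer front',.098,(327,243),(138,328))
o('tray',.016,(515,361),(638,356),(640,486),(517,487))
o('roof',.12,(586,218),(643,216),(643,285),(585,284))
o('rail',.058,(385,212),(382,275),(580,218),(578,280))
o('spare',.12,(447,391));o('stamp',.088,(752,398));o('cup',.043,(431,127))
E
python3 b.py
```

```text
ring [0.449 0.209 0.045] resid px [ 0.1 -0.2] [-0.2 -0. ]
hL [0.509 0.267 0.082] resid px [-0.1  0.2] [0.2 0. ]
hR [0.56  0.158 0.093] resid px [ 0.3 -0.5] [-0.6  0. ]
spare [ 0.463 -0.008  0.119] resid px [ 0.1 -0.2] [-0.2  0. ]
tr1 [ 0.491 -0.09   0.009] resid px [-0.1  0.2] [ 0.2 -0. ]
x [ 0.427 -0.071 -0.059] resid px [-7.3 19.4] [26. -5.]
tr2 [ 0.496 -0.238  0.008] resid px [-0.1  0.1] [ 0.2 -0. ]
tr3 [ 0.343 -0.239  0.007] resid px [ 0.2 -0.3] [-0.5  0. ]
tr4 [ 0.343 -0.092  0.009] resid px [ 0.1 -0.2] [-0.3  0. ]
roofFL [ 0.627 -0.151  0.08 ] resid px [-5.5  8.9] [12.5 -1.8]
roofB [ 0.632 -0.206  0.164] resid px [-3.7  5.3] [ 7.9 -1. ]
roofBR [ 0.595 -0.236  0.152] resid px [ 6.3 -7.4] [-12.6   0.3]
cabA [0.67  0.09  0.234] resid px [ 10.7 -13.8] [-17.7  -0.4]
cabB [0.554 0.352 0.107] resid px [ 0.3 -0.5] [-0.5 -0. ]
ring [[0.4492, 0.2083]] mean [0.4492 0.2083 0.048 ]
handle [[0.5099, 0.2655], [0.5584, 0.1592]] mean [0.5341 0.2123 0.088 ]
cab top [[0.831, 0.2182], [0.7357, 0.4335], [0.646, 0.1298], [0.5527, 0.352]] mean [0.6914 0.2834 0.11  ]
drawer front [[0.627, 0.1243], [0.5339, 0.3369]] mean [0.5804 0.2306 0.098 ]
tray [[0.4921, -0.0902], [0.4963, -0.2363], [0.3427, -0.2364], [0.3436, -0.0908]] mean [ 0.4187 -0.1634  0.016 ]
roof [[0.6498, -0.1621], [0.6515, -0.2251], [0.5755, -0.2235], [0.5772, -0.1596]] mean [ 0.6135 -0.1926  0.12  ]
rail [[0.6657, 0.0606], [0.5929, 0.0646], [0.6566, -0.1642], [0.585, -0.1606]] mean [ 0.625  -0.0499  0.058 ]
spare [[0.4621, -0.0073]] mean [ 0.4621 -0.0073  0.12  ]
stamp [[0.4484, -0.3512]] mean [ 0.4484 -0.3512  0.088 ]
cup [[0.7671, 0.0064]] mean [0.7671 0.0064 0.043 ]
```

Call:
servo_tool(
  moves="0.03 -0.048 0 0;0.03 -0.048 0 0;0.03 -0.048 0 0;0.03 -0.048 0 0;0.03 -0.048 0 0;0.03 -0.048 0 0;0.03 -0.048 0 0;0.03 -0.048 0 0;0.03 -0.048 0 0;0.03 -0.048 0 0;0.03 -0.048 0 0;0.03 -0.048 0 0",
  hand=45,
)

```text
time_s: 2.2
tool_pos: [0.3686, 0.2851, 0.2316]
tcp_rot: [0.118, 0.993, 0.0, 0.0]
force: [0.8, 0.6, -0.5]
opening: 0.526
gripper_force: 0.0
```

Call:
servo_tool(
  moves="0.03 -0.048 0 0;0.03 -0.048 0 0;0.03 -0.048 0 0;0 0 0 0;0 0 0 0",
)

```text
time_s: 2.62
tool_pos: [0.423, 0.1981, 0.2315]
tcp_rot: [0.12, 0.993, -0.0, 0.0]
force: [0.1, 1.4, -0.2]
opening: 0.524
gripper_force: 0.0
```

```bash
cat > w.py <<'E'
import sys
from h import *
n=sys.argv[1];st=bot.state();f=bot.grab_frame('wrist');c=cam(f,st);save('w'+n,f['img']);np.savez('w'+n,K=c[0],D=c[1],E=c[2])
Rm=R.from_quat(st['tcp_rot']).as_matrix();print('t',st['time_s'],'tcp',np.round(st['tool_pos'],4),'y ang',np.degrees(np.arctan2(Rm[1,1],Rm[0,1])).round(2),'tilt',Rm[:,2].round(3),'open',round(st['opening'],3),'cam',np.linalg.inv(c[2])[:3,3].round(3))
for l in sys.argv[2:]: print(l,[(round(r['p'],2),np.round(r['extent']).tolist()) for r in bot.recognise('wrist',l)[:2]])
E
python3 w.py 1 tape_roll drawer_grip
```

```text
t 2.6167 tcp [0.423  0.1981 0.2315] y ang 76.19 tilt [ 0.001 -0.    -1.   ] open 0.524 cam [0.351 0.216 0.374]
tape_roll [(0.56, [292.0, 146.0, 388.0, 241.0])]
drawer_grip [(0.89, [304.0, 229.0, 501.0, 361.0])]
```

View pics/w1.png

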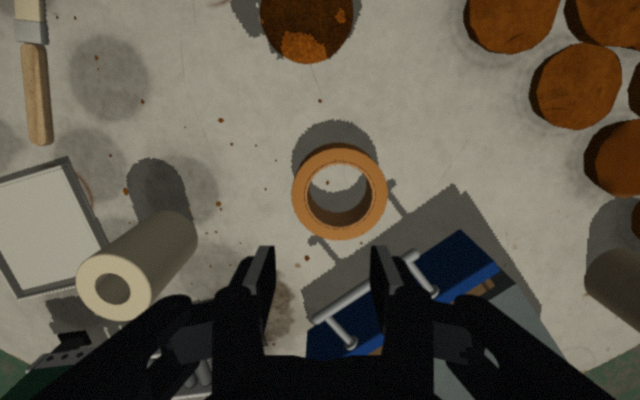

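Run:
```python
from h import *
d=np.load('w1.npz');c=(d['K'],d['D'],d['E'])
print(proj(c,[[.449,.209,.048],[.5099,.2655,.088],[.5584,.1592,.088],[.462,-.007,.12]]).round(1))
```

```text
[[338.2 197.8]
 [411.1 254.9]
 [316.7 318.4]
 [112.  288.4]]
```

Call:
servo_tool(
  moves="0.012 -0.0255 0 0;0.012 -0.0255 0 0;0 0 -0.05 0;0 0 -0.05 0;0 0 -0.05 0;0 0 -0.05 0;0 0 -0.05 0;0 0 -0.04 0;0 0 -0.03 0;0 0 -0.02 0;0 0 -0.008 0;0 0 0 0",
)

```text
time_s: 3.77
tool_pos: [0.4358, 0.1713, 0.0221]
tcp_rot: [0.116, 0.993, -0.001, -0.002]
force: [-0.6, 0.7, 0.1]
opening: 0.53
gripper_force: 0.0
```

Call:
servo_tool(
  moves="0 0 0 0;0 0 0 0;0 0 0 0;0 0 0 0;0 0 0 0;0 0 0 0",
  hand=0,
  squeeze=45,
)

```text
time_s: 4.27
tool_pos: [0.4372, 0.1704, 0.024]
tcp_rot: [0.117, 0.993, 0.0, -0.0]
force: [-2.0, 2.1, 6.8]
opening: 0.194
gripper_force: 43.3
```

Call:
servo_tool(
  moves="0 0 0.02 0;0 0 0.05 0;0 0 0.06 0;0 0 0.06 0;0 0 0.06 0;0 0 0.033 0;0 -0.02 0 0;-0.004 -0.045 0 0;-0.004 -0.055 0 0;-0.004 -0.055 0 0;-0.004 -0.055 0 0;-0.004 -0.055 0 0",
)

```text
time_s: 5.27
tool_pos: [0.4233, -0.0035, 0.1922]
tcp_rot: [0.118, 0.993, -0.001, -0.002]
force: [0.3, -0.5, -1.6]
opening: 0.19
gripper_force: 42.9
```

Call:
servo_tool(
  moves="-0.004 -0.055 0 0;-0.004 -0.055 0 0;-0.004 -0.055 0 0;-0.004 -0.055 0 0;-0.004 -0.055 0 0;-0.004 -0.045 0 0;-0.004 -0.02 0 0;0 0 0 0;0 0 0 0",
)

```text
time_s: 6.02
tool_pos: [0.4066, -0.2058, 0.1922]
tcp_rot: [0.119, 0.993, -0.0, -0.002]
force: [-0.1, 1.2, -1.5]
opening: 0.192
gripper_force: 43.0
```

```bash
python3 w.py 2 tape_tray tape_roll
python3 - <<'E'
from h import *
d=np.load('w2.npz');c=(d['K'],d['D'],d['E'])
print(proj(c,[[.4921,-.0902,.016],[.4963,-.2363,.016],[.343,-.236,.016],[.343,-.0908,.016]]).round(1))
E
```

```text
t 6.0167 tcp [ 0.4066 -0.2058  0.1922] y ang 76.33 tilt [-0.004  0.    -1.   ] open 0.192 cam [ 0.335 -0.188  0.335]
tape_tray [(0.65, [275.0, 85.0, 451.0, 250.0])]
tape_roll [(0.69, [302.0, 150.0, 538.0, 382.0])]
[[447.9 230.8]
 [314.3 264.1]
 [275.5 123. ]
 [426.3  85.6]]
```

View pics/w2.png

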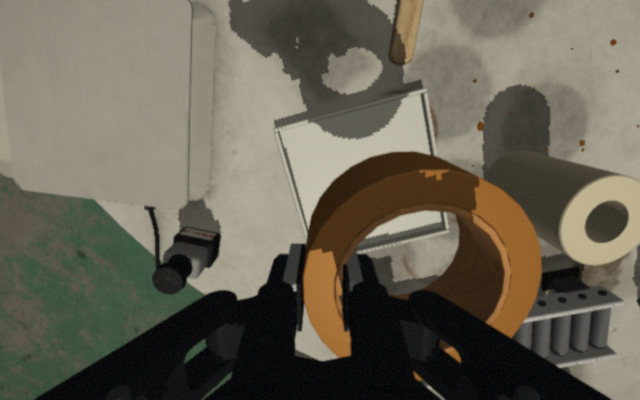

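Call:
servo_tool(
  moves="0 0 -0.03 0;0 0 -0.05 0;0 0 -0.05 0;0 0 -0.05 0;0 0 -0.04 0;0 0 -0.025 0;0 0 -0.015 0;0 0 -0.008 0;0 0 -0.004 0;0 0 0 0",
)

```text
time_s: 7.0
tool_pos: [0.4089, -0.2045, 0.0301]
tcp_rot: [0.117, 0.993, -0.0, -0.001]
force: [0.5, 0.3, -1.4]
opening: 0.192
gripper_force: 43.0
```

Call:
servo_tool(
  moves="0 0 0 0;0 0 0 0;0 0 0 0;0 0 0 0;0 0 0.03 0;0 0 0.06 0;0 0 0.06 0;0 0 0.06 0;0 0 0.06 0;0.015 0.045 0.04 0;0.02 0.05 0.02 0;0.02 0.05 0 0",
  hand=38,
)

```text
time_s: 8.0
tool_pos: [0.4433, -0.1187, 0.2318]
tcp_rot: [0.119, 0.993, -0.001, 0.002]
force: [0.8, 0.3, -1.1]
opening: 0.442
gripper_force: 0.0
```

Call:
servo_tool(
  moves="0.014 0.05 0 -0.0732;0.014 0.05 0 -0.0732;0.014 0.05 0 -0.0732;0.014 0.05 0 -0.0732;0.014 0.05 0 -0.0732;0.014 0.05 0 -0.0732;0.014 0.05 0 -0.0732;0.014 0.05 0 -0.0732;0.014 0.05 0 0;0 0.05 0 0;0 0 0 0;0 0 0 0",
  hand=45,
)

```text
time_s: 9.0
tool_pos: [0.5164, 0.1834, 0.228]
tcp_rot: [0.545, 0.839, -0.0, -0.002]
force: [-0.1, -1.1, -0.7]
opening: 0.525
gripper_force: 0.0
```

```bash
python3 w.py 3 drawer_grip
python3 - <<'E'
from h import *
d=np.load('w1.npz');c=(d['K'],d['D'],d['E'])
print(onz(c,[[416,254],[316,320]],.09).round(4))
f=bot.grab_frame('top');ct=cam(f);print([(round(r['p'],2),np.round(r['extent']).tolist()) for r in bot.recognise('top','tape_roll')[:3]]);save('t3',f['img'])
d=np.load('w3.npz');c=(d['K'],d['D'],d['E'])
print(proj(c,[[.5099,.2655,.088],[.5584,.1592,.088]]).round(1))
a=cv2.imread('pics/w3.png');b=cv2.imread('pics/t3.png')[150:300,200:420];cv2.imwrite('pics/c3.png',np.vstack([cv2.resize(a,(480,300)),cv2.resize(b,(440,300)) .copy() if 0 else cv2.copyMakeBorder(cv2.resize(b,(440,300)),0,0,0,40,0)]))
E
```

```text
t 9.0 tcp [0.5164 0.1834 0.228 ] y ang 24.02 tilt [-0.003  0.001 -1.   ] open 0.525 cam [0.487 0.251 0.37 ]
drawer_grip [(0.77, [345.0, 15.0, 456.0, 285.0])]
[[0.509  0.2699 0.09  ]
 [0.5586 0.1585 0.09  ]]
[(0.82, [362.0, 240.0, 390.0, 276.0])]
[[355.5  97.4]
 [353.  229.1]]
```

View pics/c3.png

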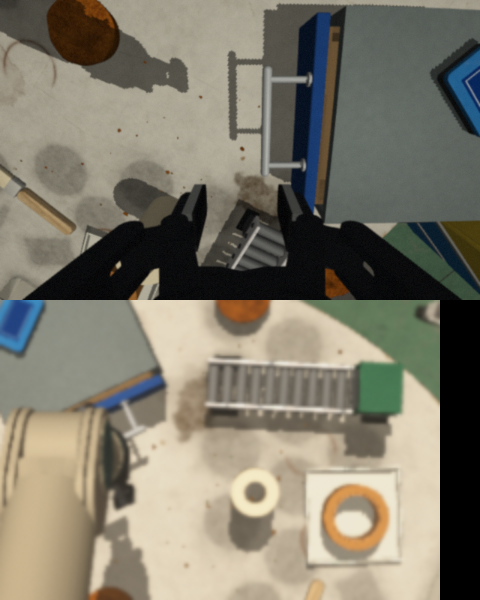

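Call:
servo_tool(
  moves="0.015 0.025 0 0;0.0145 0.0245 0 0;0 0 -0.05 0;0 0 -0.05 0;0 0 -0.05 0;0 0 -0.05 0;0 0 -0.035 0;0 0 -0.02 0;0 0 -0.01 0;0 0 0 0",
)

```text
time_s: 10.03
tool_pos: [0.5347, 0.2103, 0.0689]
tcp_rot: [0.547, 0.837, -0.0, -0.001]
force: [-0.4, 0.3, 0.4]
opening: 0.523
gripper_force: 0.0
```

Call:
servo_tool(
  moves="0 0 0 0;0 0 0 0;0 0 0 0;0 0 0 0;0 0 0 0;0 0 0 0",
  hand=0,
  squeeze=40,
)

```text
time_s: 10.53
tool_pos: [0.5357, 0.2115, 0.0708]
tcp_rot: [0.546, 0.838, 0.001, -0.001]
force: [0.2, -1.8, 6.9]
opening: 0.114
gripper_force: 39.1
```

Call:
servo_tool(
  moves="-0.0075 -0.0033 0 0;-0.015 -0.0066 0 0;-0.0229 -0.0101 0 0;-0.0229 -0.0101 0 0;-0.0229 -0.0101 0 0;-0.0229 -0.0101 0 0;-0.0229 -0.0101 0 0;-0.0229 -0.0101 0 0;-0.0153 -0.0067 0 0;-0.0075 -0.0033 0 0;0 0 0 0;0 0 0 0",
)

```text
time_s: 11.53
tool_pos: [0.4261, 0.162, 0.0707]
tcp_rot: [0.547, 0.837, 0.001, -0.0]
force: [0.1, -2.4, 10.9]
opening: 0.11
gripper_force: 40.1
```

Call:
servo_tool(
  moves="-0.0061 -0.0027 0 0;-0.0061 -0.0027 0 0;-0.0046 -0.002 0 0;0 0 0 0;0 0 0 0",
)

```text
time_s: 11.95
tool_pos: [0.4165, 0.1577, 0.0707]
tcp_rot: [0.547, 0.837, 0.001, 0.0]
force: [0.4, -2.7, 12.8]
opening: 0.11
gripper_force: 40.2
```

Call:
servo_tool(
  moves="-0.0046 -0.002 0 0;-0.0046 -0.002 0 0;0 0 0 0;0 0 0 0",
)

```text
time_s: 12.28
tool_pos: [0.4112, 0.1553, 0.0707]
tcp_rot: [0.547, 0.837, 0.001, 0.001]
force: [0.4, -2.9, 11.7]
opening: 0.111
gripper_force: 40.2
```

Call:
servo_tool(
  moves="-0.0046 -0.002 0 0;-0.0046 -0.002 0 0;0 0 0 0;0 0 0 0",
)

```text
time_s: 12.62
tool_pos: [0.4073, 0.1535, 0.0707]
tcp_rot: [0.547, 0.837, 0.002, 0.002]
force: [3.3, -1.9, 8.5]
opening: 0.111
gripper_force: 40.1
```

Call:
servo_tool(
  moves="-0.0046 -0.002 0 0;0 0 0 0;0 0 0 0;0 0 0 0",
)

```text
time_s: 12.95
tool_pos: [0.4073, 0.1535, 0.0708]
tcp_rot: [0.546, 0.838, 0.004, 0.003]
force: [7.4, 1.1, 2.3]
opening: 0.109
gripper_force: 39.7
```

Call:
servo_tool(
  moves="0.006 0.0027 0 0;0 0 0 0;0 0 0 0;0 0 0 0;0 0 0 0",
  hand=40,
)

```text
time_s: 13.37
tool_pos: [0.404, 0.154, 0.0693]
tcp_rot: [0.546, 0.838, -0.0, -0.002]
force: [0.6, -0.3, -0.9]
opening: 0.469
gripper_force: 0.0
```

Call:
servo_tool(
  moves="0 0 0.03 0;0 0 0.06 0;0 0 0.06 0;0 0 0.06 0;0 0 0.06 0;0 0 0.03 0;0 0 0 0;0 0 0 0",
)

```text
time_s: 14.03
tool_pos: [0.4047, 0.1546, 0.2499]
tcp_rot: [0.546, 0.838, 0.001, -0.001]
force: [0.9, -0.5, -0.3]
opening: 0.47
gripper_force: 0.0
```

```bash
python3 w.py 4 small_carton drawer_grip
python3 - <<'E'
from h import *
f=bot.grab_frame('top');save('t4',f['img'])
for l in ['small_carton','drawer_grip']:print([(round(r['p'],2),np.round(r['extent']).tolist()) for r in bot.recognise('top',l)[:3]])
E
```

```text
t 14.0333 tcp [0.4047 0.1546 0.2499] y ang 23.83 tilt [-0.001  0.003 -1.   ] open 0.47 cam [0.375 0.222 0.392]
small_carton [(0.79, [417.0, 113.0, 507.0, 188.0])]
drawer_grip [(0.77, [320.0, 47.0, 569.0, 280.0]), (0.34, [198.0, 351.0, 271.0, 400.0])]
[(0.6, [239.0, 216.0, 256.0, 236.0])]
[(0.8, [214.0, 185.0, 304.0, 268.0])]
```

View pics/w4.png

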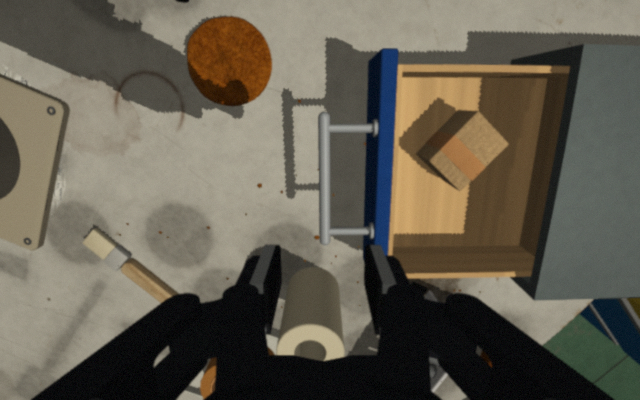

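The drawer is out at its stop and the carton stands in it, turned, around pixels (465,150). I'll zoom in on it.

Run:
```python
import cv2,numpy as np
a=cv2.imread('pics/w4.png')[95:205,400:525];b=cv2.imread('pics/t4.png')[200:250,220:270]
cv2.imwrite('pics/c4.png',np.hstack([cv2.resize(a,(500,440),interpolation=cv2.INTER_CUBIC),cv2.resize(b,(300,440)[:1]+(300,),interpolation=cv2.INTER_CUBIC) if 0 else cv2.copyMakeBorder(cv2.resize(b,(300,300),interpolation=cv2.INTER_CUBIC),0,140,0,0,0)]))
```

```text
(no output)
```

View pics/c4.png

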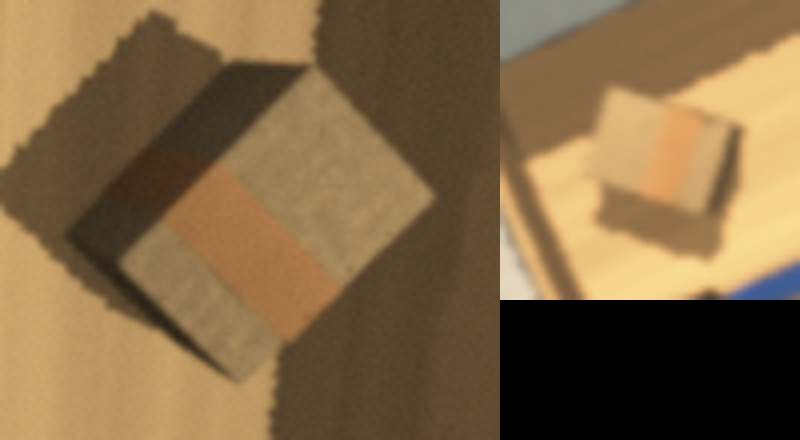

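Run:
```python
from h import *
d=np.load('w4.npz');c=(d['K'],d['D'],d['E'])
ct=cam(bot.grab_frame('top'))
w=np.array([(313,66),(435,196),(238,382),(118,258)])/4+[400-.4,95-.4]
t=np.array([(92,170),(110,88),(240,126),(212,215)])/6+[220-.4,200-.4]
for z in(.072,):
    q=onz(c,w,z);print(q.round(4),q.mean(0).round(4));
    for a,b in((0,1),(0,3),(1,2)):v=q[b]-q[a];print(np.linalg.norm(v).round(4),np.degrees(np.arctan2(v[1],v[0])).round(1))
    q=onz(ct,t,z);print(q.round(4),q.mean(0).round(4))
P=tri([c,ct],[w.mean(0),t.mean(0)]);print('tri',P.round(4))
# track from top + ray
```

```text
[[0.5143 0.2757 0.072 ]
 [0.5585 0.2617 0.072 ]
 [0.5376 0.2004 0.072 ]
 [0.4937 0.2158 0.072 ]] [0.526  0.2384 0.072 ]
0.0464 -17.7
0.0634 -108.9
0.0647 -108.9
[[0.518  0.2713 0.072 ]
 [0.5594 0.262  0.072 ]
 [0.5396 0.1959 0.072 ]
 [0.4949 0.2103 0.072 ]] [0.528  0.2349 0.072 ]
tri [0.5285 0.2377 0.0652]
```

Call:
servo_tool(
  moves="0.034 0.023 0 -0.078;0.034 0.023 0 -0.078;0.034 0.023 0 -0.078;0.034 0.023 0 -0.078;0.034 0.023 0 -0.078;0.033 0.023 0 -0.078;0 0 -0.04 0;0 0 -0.05 0;0 0 -0.05 0;0 0 0 0;0 0 0 0",
  hand=70,
)

```text
time_s: 15.3
tool_pos: [0.5257, 0.2363, 0.1641]
tcp_rot: [0.811, 0.585, -0.001, -0.001]
force: [0.0, -0.1, 0.0]
opening: 0.817
gripper_force: 0.0
```

```bash
python3 w.py 5 small_carton;python3 - <<'E'
from h import *
d=np.load('w5.npz');c=(d['K'],d['D'],d['E'])
print(proj(c,[[0.5143,0.2757,.072],[.5585,.2617,.072],[.5376,.2004,.072],[.4937,.2158,.072]]).round(1))
E
```

```text
t 15.3 tcp [0.5257 0.2363 0.1641] y ang -18.37 tilt [-0.004  0.    -1.   ] open 0.817 cam [0.55  0.307 0.306]
small_carton [(0.57, [134.0, 0.0, 640.0, 369.0])]
[[290.6 159.5]
 [354.8 158.7]
 [351.8 241.3]
 [292.1 240.3]]
```

View pics/w5.png

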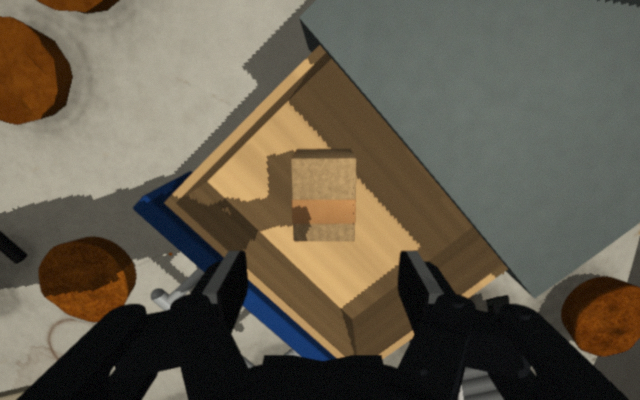

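Call:
servo_tool(
  moves="0 0 -0.04 0;0 0 -0.05 0;0 0 -0.05 0;0 0 -0.035 0;0 0 -0.018 0;0 0 -0.01 0;0 0 0 0;0 0 0 0",
)

```text
time_s: 16.07
tool_pos: [0.5279, 0.2372, 0.0451]
tcp_rot: [0.811, 0.585, 0.002, -0.001]
force: [0.6, 0.4, 0.1]
opening: 0.818
gripper_force: 0.0
```

Call:
servo_tool(
  moves="0 0 0 0;0 0 0 0;0 0 0 0;0 0 0 0;0 0 0 0;0 0 0 0",
  hand=0,
  squeeze=25,
)

```text
time_s: 16.57
tool_pos: [0.5276, 0.2374, 0.0451]
tcp_rot: [0.811, 0.585, 0.002, -0.001]
force: [-0.6, 0.2, 7.8]
opening: 0.555
gripper_force: 26.7
```

Call:
servo_tool(
  moves="0 0 0.02 0;0 0 0.05 0;0 0 0.06 0;0 0 0.06 0;0 0 0.05 0;0 0 0.02 0;0.02 -0.05 0 0.06;0.02 -0.055 0 0.06;0.02 -0.055 0 0.059;0.02 -0.055 0 0;0 0 0 0;0 0 0 0",
)

```text
time_s: 17.57
tool_pos: [0.5749, 0.1046, 0.1998]
tcp_rot: [0.723, 0.691, 0.0, -0.001]
force: [-0.0, 0.4, -1.5]
opening: 0.559
gripper_force: 26.5
```

```bash
python3 w.py 6 small_carton track
```

```text
t 17.5667 tcp [0.5749 0.1046 0.1998] y ang -2.57 tilt [-0.001  0.001 -1.   ] open 0.559 cam [0.578 0.179 0.342]
small_carton [(0.84, [259.0, 186.0, 387.0, 355.0])]
track [(0.69, [373.0, 216.0, 421.0, 356.0]), (0.41, [150.0, 326.0, 269.0, 393.0])]
```

View pics/w6.png

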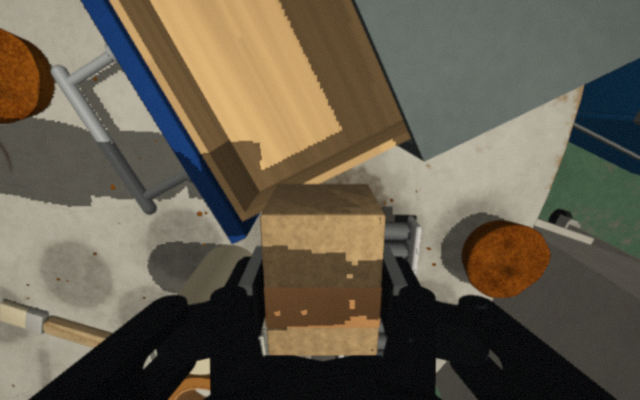

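Run:
```python
from h import *
im=cv2.cvtColor(cv2.imread('pics/top0.png'),cv2.COLOR_BGR2RGB).astype(int);im2=cv2.cvtColor(cv2.imread('pics/t4.png'),cv2.COLOR_BGR2RGB).astype(int)
ct=cam(bot.grab_frame('top'))
print(im[172:214,388].tolist()[::1])
g=im.mean(2).round().astype(int)
for x in(310,325,340,355,370):
    print(x,g[172:212,x].tolist())
for y in (185,192,200):print(y,g[y,372:410].tolist(),g[y,296:316].tolist())
```

```text
[[107, 118, 91], [156, 149, 123], [204, 191, 164], [221, 208, 182], [224, 211, 186], [224, 211, 186], [223, 210, 185], [220, 206, 182], [202, 194, 167], [132, 150, 117], [78, 121, 85], [69, 117, 80], [69, 117, 80], [69, 117, 80], [70, 117, 81], [70, 118, 81], [70, 118, 82], [71, 118, 81], [70, 117, 81], [71, 118, 81], [70, 117, 81], [71, 117, 81], [71, 118, 81], [71, 117, 81], [71, 118, 81], [72, 118, 81], [72, 118, 81], [72, 117, 80], [72, 118, 81], [71, 118, 81], [72, 118, 81], [73, 118, 82], [74, 121, 83], [71, 114, 80], [60, 81, 60], [64, 69, 56], [58, 57, 48], [49, 47, 39], [49, 47, 39], [70, 66, 56], [109, 102, 87], [120, 111, 96]]
310 [195, 193, 188, 182, 173, 147, 105, 153, 198, 141, 78, 62, 65, 75, 83, 85, 86, 85, 83, 81, 86, 99, 102, 97, 95, 98, 96, 95, 94, 150, 206, 147, 70, 47, 45, 60, 87, 94, 91, 88]
325 [194, 194, 195, 193, 191, 189, 186, 192, 214, 205, 139, 111, 117, 123, 119, 103, 96, 98, 100, 102, 103, 103, 106, 107, 109, 108, 109, 109, 112, 132, 184, 204, 142, 106, 109, 109, 105, 103, 101, 98]
340 [160, 163, 163, 162, 163, 163, 165, 166, 189, 225, 196, 127, 100, 112
[... 632 characters left out ...]
 87, 87, 87, 88, 88, 96, 125, 155, 140, 114, 105, 102, 101, 100, 101] [180, 178, 176, 174, 168, 159, 152, 138, 119, 121, 131, 127, 111, 88, 75, 90, 113, 128, 128, 114]
192 [108, 99, 98, 97, 84, 77, 72, 70, 86, 91, 92, 91, 91, 90, 90, 90, 89, 90, 90, 90, 90, 90, 90, 90, 90, 90, 91, 91, 104, 144, 187, 199, 201, 202, 204, 205, 202, 189] [128, 125, 122, 120, 117, 114, 105, 99, 109, 125, 132, 122, 101, 82, 86, 105, 124, 132, 124, 105]
200 [105, 105, 94, 85, 81, 76, 71, 71, 85, 91, 91, 91, 91, 91, 91, 91, 90, 91, 91, 91, 91, 91, 91, 91, 91, 91, 92, 94, 112, 155, 195, 203, 203, 204, 205, 205, 205, 205] [142, 141, 139, 132, 126, 120, 122, 129, 140, 143, 139, 122, 102, 90, 94, 114, 128, 127, 113, 98]
```

Run:
```python
from h import *
ct=cam(bot.grab_frame('top'))
xs=[310,325,340,355,370]
a=onz(ct,np.c_[xs,[180.0,180.4,181.15,182,182.8]],.058);b=onz(ct,np.c_[xs,[202,202.8,203.4,204.1,205]],.058)
m=(a+b)/2;p=np.polyfit(m[:,1],m[:,0],1);print('gap',np.linalg.norm(a-b,axis=1).round(4),'ang',np.degrees(np.arctan(p[0])).round(2),m[:,:2].round(4).tolist())
c=lambda y:np.polyval(p,y).round(4)
r=onz(ct,[[379.6,181.8],[379.6,205.3],[401,181.5],[401,205.3]],.12);print('roof',r.round(4).tolist())
l=onz(ct,[[303.8,191]],.058);print('front end',l.round(4));print({y:c(y) for y in(.06,.03,0,-.05,-.19)})
# scene check: green mask & projections
```

```text
gap [0.0677 0.0689 0.0685 0.068  0.0683] ang 3.33 [[0.6293, 0.0426], [0.627, -0.0033], [0.6244, -0.0493], [0.6216, -0.0953], [0.6186, -0.1414]]
roof [[0.6489, -0.1625, 0.12], [0.58, -0.1613, 0.12], [0.6492, -0.2256, 0.12], [0.5793, -0.2241, 0.12]]
front end [[0.6294 0.0617 0.058 ]]
{0.06: np.float64(0.6305), 0.03: np.float64(0.6288), 0: np.float64(0.627), -0.05: np.float64(0.6241), -0.19: np.float64(0.616)}
```

Call:
servo_tool(
  moves="0.021 -0.049 0 -0.0084;0.022 -0.049 0 0;0.022 -0.049 0 0;0.021 -0.049 0 0;0 0 -0.04 0;0 0 -0.05 0;0 0 -0.04 0;0 0 -0.02 0;0 0 0 0;0 0 0 0;0 0 0 0",
)

```text
time_s: 18.73
tool_pos: [0.6275, -0.0095, 0.1111]
tcp_rot: [0.725, 0.689, 0.001, -0.0]
force: [-0.4, 0.2, -1.2]
opening: 0.559
gripper_force: 26.5
```

```bash
python3 w.py 7 small_carton
python3 - <<'E'
from h import *
f=bot.grab_frame('scene');save('s7',f['img']);c=cam(f)
print([(round(r['p'],2),np.round(r['extent']).tolist()) for r in bot.recognise('scene','small_carton')[:2]])
E
```

```text
t 18.7333 tcp [ 0.6275 -0.0095  0.1111] y ang -2.94 tilt [ 0.002  0.002 -1.   ] open 0.559 cam [0.631 0.065 0.253]
small_carton [(0.89, [258.0, 185.0, 386.0, 354.0])]
[(0.89, [321.0, 174.0, 353.0, 207.0])]
```

Call:
servo_tool(
  moves="-0.002 0 -0.015 -0.004;0 0 -0.02 0;0 0 -0.015 0;0 0 -0.008 0;0 0 -0.003 0;0 0 0 0;0 0 0 0",
)

```text
time_s: 19.52
tool_pos: [0.6237, -0.0097, 0.0731]
tcp_rot: [0.728, 0.686, -0.0, -0.002]
force: [-4.3, 0.6, 7.0]
opening: 0.557
gripper_force: 27.7
```

```bash
python3 w.py 8
python3 - <<'E'
from h import *
f=bot.grab_frame('scene');save('s8',f['img'])
a=cv2.imread('pics/w8.png');b=cv2.imread('pics/s8.png')[160:260,290:410]
cv2.imwrite('pics/c8.png',np.vstack([cv2.resize(a[100:],(427,200)),cv2.resize(b,(427,356),interpolation=cv2.INTER_CUBIC)]))
E
```

```text
t 19.5167 tcp [ 0.6237 -0.0097  0.0731] y ang -3.36 tilt [-0.004  0.003 -1.   ] open 0.557 cam [0.629 0.064 0.215]
```

Call:
servo_tool(
  moves="0.003 0 0.001 0;0 0 0 0;0 0 0 0",
)

```text
time_s: 19.87
tool_pos: [0.6272, -0.0097, 0.0732]
tcp_rot: [0.727, 0.686, 0.001, -0.001]
force: [0.5, -0.0, -1.3]
opening: 0.558
gripper_force: 26.7
```

Call:
servo_tool(
  moves="0 0 0 0;0 0 0 0;0 0 0 0;0 0 0 0;0 0 0.02 0;0 0 0.04 0;0 0 0.05 0;0 0 0.03 0;0 0 0 0",
  hand=64,
)

```text
time_s: 20.62
tool_pos: [0.6298, -0.0106, 0.1629]
tcp_rot: [0.728, 0.686, 0.003, 0.002]
force: [0.6, -0.5, 0.4]
opening: 0.746
gripper_force: 0.0
```

```bash
python3 w.py 9 small_carton
python3 - <<'E'
from h import *
f=bot.grab_frame('scene');save('s9',f['img'])
print([(round(r['p'],2),np.round(r['extent']).tolist()) for r in bot.recognise('scene','small_carton')[:2]])
def corners(c,z0=.05,y=-.01):
    u=np.array([-.058,-.998,0]);v=np.array([.998,-.058,0]);C=np.array([.627+.058*y,y,z0+.05])
    return np.array([C+a*.033*u+b*.024*v for a,b in((-1,1),(-1,-1),(1,-1),(1,1))])
d=np.load('w9.npz');c=(d['K'],d['D'],d['E']);print(proj(c,corners(c)).round(1))
p=proj(cam(f),corners(0));print('scene top',p.round(1).tolist(),proj(cam(f),corners(0)-[0,0,.05]).round(1).tolist())
E
```

```text
t 20.6167 tcp [ 0.6298 -0.0106  0.1629] y ang -3.36 tilt [ 0.008  0.002 -1.   ] open 0.746 cam [0.633 0.063 0.305]
small_carton [(0.35, [66.0, 290.0, 171.0, 390.0])]
[(0.57, [319.0, 188.0, 349.0, 219.0])]
[[353.6 168.2]
 [278.3 168.3]
 [282.1 261.8]
 [351.  261.5]]
scene top [[334.4, 185.4], [319.4, 191.5], [332.7, 206.2], [348.1, 199.7]] [[333.7, 198.8], [319.1, 204.9], [332.1, 219.7], [347.0, 213.2]]
```

View pics/w9.png

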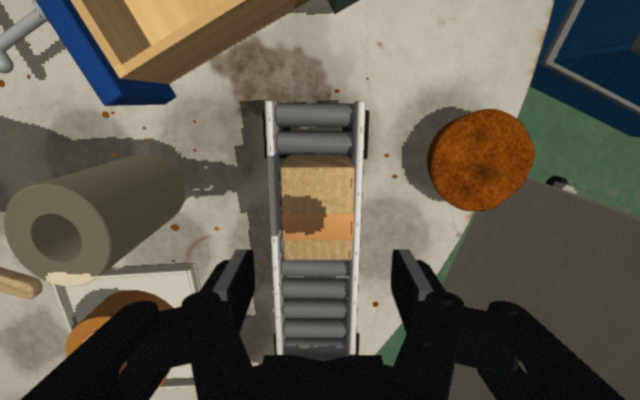

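Call:
servo_tool(
  moves="0 0.034 0 0;0 0.034 0 0;0 0.033 0 0;0 0 0 0;0 0 0 0;0 0 -0.03 0;0 0 -0.05 0;0 0 -0.045 0;0 0 -0.03 0;0 0 -0.015 0;0 0 0 0;0 0 0 0",
  hand=0,
)

```text
time_s: 21.82
tool_pos: [0.627, 0.0497, 0.0557]
tcp_rot: [0.728, 0.686, 0.0, -0.001]
force: [0.2, 0.6, 0.9]
opening: -0.002
gripper_force: 0.0
```

Call:
servo_tool(
  moves="0.005 0 0.006 0;-0.0006 -0.01 0 0;-0.0006 -0.01 0 0;-0.0006 -0.01 0 0;-0.0006 -0.01 0 0;-0.0006 -0.011 0 0;-0.0007 -0.012 0 0;-0.0007 -0.012 0 0;-0.0008 -0.014 0 0;-0.0008 -0.014 0 0;-0.0008 -0.014 0 0;-0.0008 -0.014 0 0",
)

```text
time_s: 22.82
tool_pos: [0.6251, -0.0288, 0.0591]
tcp_rot: [0.728, 0.686, 0.0, -0.001]
force: [0.1, 0.5, -0.1]
opening: 0.001
gripper_force: 0.0
```

```bash
cat > s.py <<'E'
from h import *
import sys
f=bot.grab_frame('scene');save(sys.argv[1],f['img']);c=cam(f)
print([(round(r['p'],2),np.round(r['extent']).tolist()) for r in bot.recognise('scene','small_carton')[:2]])
f=bot.grab_frame('top');save('t'+sys.argv[1],f['img'])
print([(round(r['p'],2),np.round(r['extent']).tolist()) for r in bot.recognise('top','small_carton')[:2]])
E
python3 s.py s10
```

```text
[(0.86, [332.0, 199.0, 362.0, 233.0]), (0.35, [306.0, 194.0, 395.0, 281.0])]
[(0.64, [354.0, 186.0, 357.0, 200.0]), (0.43, [195.0, 143.0, 225.0, 173.0])]
```

Call:
servo_tool(
  moves="0.001 -0.014 0 0;-0.0008 -0.014 0 0;-0.0008 -0.014 0 0;-0.0008 -0.014 0 0;-0.0008 -0.014 0 0;-0.0008 -0.014 0 0;-0.0008 -0.014 0 0;-0.0008 -0.014 0 0;-0.0007 -0.012 0 0;-0.0006 -0.01 0 0;-0.0006 -0.01 0 0;-0.0006 -0.01 0 0",
)

```text
time_s: 24.02
tool_pos: [0.621, -0.1204, 0.0592]
tcp_rot: [0.727, 0.686, 0.001, -0.001]
force: [0.4, 0.4, 0.3]
opening: -0.003
gripper_force: 0.0
```

Call:
servo_tool(
  moves="-0.0004 -0.007 0 0;-0.0004 -0.007 0 0;-0.0003 -0.005 0 0;0 -0.004 0 0;0 0 0 0",
)

```text
time_s: 24.43
tool_pos: [0.6204, -0.1345, 0.0593]
tcp_rot: [0.728, 0.686, 0.0, -0.001]
force: [-1.2, 0.7, -0.5]
opening: 0.002
gripper_force: 0.0
```

Call:
servo_tool(
  moves="-0.0003 -0.005 0 0;-0.0003 -0.005 0 0;0 -0.004 0 0;0 0 0 0;0 0 0 0",
)

```text
time_s: 24.85
tool_pos: [0.6202, -0.1421, 0.0592]
tcp_rot: [0.727, 0.686, 0.001, -0.001]
force: [-0.1, 0.2, -0.0]
opening: 0.003
gripper_force: 0.0
```

Call:
servo_tool(
  moves="0 -0.004 0 0;0 -0.004 0 0;0 0 0 0;0 0 0 0",
)

```text
time_s: 25.18
tool_pos: [0.6204, -0.142, 0.0592]
tcp_rot: [0.727, 0.687, 0.003, -0.004]
force: [-0.1, 10.2, 3.7]
opening: -0.002
gripper_force: 0.0
```

Call:
servo_tool(
  moves="0 0.008 0 0;0 0.02 0 0;0 0.03 0 0;0 0.03 0.03 0;0 0.03 0.06 0;0 0.03 0.06 0;0 0.03 0.05 0;0 0 0 0;0 0 0 0",
)

```text
time_s: 25.93
tool_pos: [0.6212, -0.0388, 0.1809]
tcp_rot: [0.726, 0.687, 0.002, 0.0]
force: [-0.4, 0.7, -0.8]
opening: 0.002
gripper_force: 0.0
```

```bash
python3 w.py 11 small_carton; python3 s.py s11
python3 - <<'E'
from h import *
im=cv2.imread('pics/ts11.png')[:,:,::-1].astype(int)
ct=cam(bot.grab_frame('top'))
u=np.array([-.058,-.998,0]);O=np.array([.6219,-.088,0])
for n in range(60,84,4):print('trackx',n,'z.1',proj(ct,O+u*n/1e3+[0,0,.1]).round(1).tolist())
for y in(191,194,197):print(im[y,368:386].tolist())
im=cv2.imread('pics/s11.png')[:,:,::-1].astype(int)
cs=cam(bot.grab_frame('scene'))
print(proj(cs,[O+u*x/1e3+[0,0,z] for x,z in((69,.1),(69,.05),(77,.12),(77,.05))]).round(1).tolist())
E
```

```text
t 25.9333 tcp [ 0.6212 -0.0388  0.1809] y ang -3.18 tilt [ 0.003  0.002 -1.   ] open 0.002 cam [0.625 0.035 0.323]
small_carton []
[]
[]
trackx 60 z.1 [[373.9, 192.8]]
trackx 64 z.1 [[375.2, 192.8]]
trackx 68 z.1 [[376.6, 192.9]]
trackx 72 z.1 [[377.9, 193.0]]
trackx 76 z.1 [[379.3, 193.0]]
trackx 80 z.1 [[380.6, 193.1]]
[[113, 107, 97], [131, 125, 114], [143, 136, 125], [136, 129, 119], [118, 112, 102], [105, 97, 83], [108, 91, 70], [131, 105, 73], [179, 142, 95], [213, 172, 115], [208, 168, 113], [143, 126, 84], [88, 119, 81], [76, 124, 84], [75, 123, 84], [75, 123, 85], [73, 122, 83], [74, 121, 83]]
[[120, 113, 102], [135, 129, 118], [143, 136, 125], [133, 127, 115], [118, 111, 100], [109, 100, 85], [107, 89, 68], [129, 103, 70], [181, 145, 96], [213, 172, 115], [206, 167, 112], [144, 128, 86], [88, 118, 80], [76, 122, 84], [75, 123, 84], [74, 122, 85], [74, 122, 84], [75, 123, 84]]
[[121, 115, 104], [137, 131, 120], [143, 136, 125], [130, 124, 113], [114, 108, 97], [110, 100, 85], [109, 90, 67], [136, 108, 72], [194, 155, 104], [216, 175, 117], [204, 166, 111], [138, 127, 86], [86, 121, 83], [76, 124, 85], [76, 125, 86], [75, 123, 85], [76, 123, 85], [75, 122, 85]]
[[366.3, 230.7], [364.6, 244.2], [369.0, 227.2], [366.4, 246.3]]
```

```bash
python3 -c "
from workcell import bot
print(bot.hand_in())"
```

```text
the job is handed in; nothing more can be done
None
```

I handed the job in at about 26 s of the 70 s allowed. The tape roll lies flat in the tray, the drawer is out at its stop, and the carton is in the green bay: it stopped firmly at about 10 N and sticks out roughly 8 mm, as a carton against the end stop should. I saw no sign of the bystanders moving but did not re-measure them, and the hand-in gave no verdict.

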